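Put the larger gas burner back together after cleaning

ROBOT

A 6-joint arm with a two-finger parallel gripper is mounted at the origin on the work surface. World frame = base frame: x ahead of the robot, y to its left, z up, the work surface at z = 0. Lengths are in m, angles in rad, forces in N, time in s.
With the tool pointing down it reaches from about 0.425 to 0.95 m from the base axis. Payload 3.5 kg.
Tool frame: the origin (TCP) lies on the centre line of the jaws, within the pads' length; the fingertips stand 8 mm ahead of it and the grasp point (between the pads) lies 11 mm behind it; z points along the fingers, y is the line along which they close (so a half turn about z gives the same grasp; the last joint's range is limited). The gripper opens to 85 mm and grips with 20 to 120 N. Pads are 22 mm wide; open, the fingers measure 114 mm over their backs; the gripper's body (76 mm by 85 mm) begins 54 mm behind the grasp point. The pads swing forward as they close: fully open they stand 13 mm farther back than shut.
Start: joints at [1.032, 0.286, 1.577, -0, 1.279, -0.15], TCP at [0.256, 0.625, 0.239] pointing down, gripper open.
Joint ranges: [-2.77, 2.77], [-0.9, 2.22], [0.21, 2.48], [-1.53, 4.67], [0.24, 2.81], [-2.84, 2.84]. Speed limits (rad/s): [2.79, 2.79, 3.14, 3.14, 3.14, 3.14].

INTERFACE

Orientations are given as a unit quaternion [x, y, z, w].
In Python, from plant import ctrl gives the robot as it stands. The module is installed in compiled form; this text tells all that it offers.
- The arm moves only by the tool send_rows, never from a script. Its argument "steps" is a list of rows, each a list of 5 numbers: the shift along the tool's x, y, z in m, then the turn about the tool's z in degrees, then the opening, from -1 (shut) to 1 (fully open). A call has 1 to 12 rows; each row is the pose to reach, as a shift and turn from the pose commanded when the call began, along the tool's axes at that moment; what a row does not reach only later rows make up. A row lasts 1/10 s, in which the tool goes at most 50 mm and 8.59 degrees, less where a joint would pass 70% of its speed; a pose out of reach is approached as far as the arm can. A call with a gripper value outside its range is refused whole. The fingers move at their own pace and stop on an object; "squeeze" is the grip in N (left out, the last holds). Time passes only in rows, so rows that repeat a pose let the fingers close. It gives the time, the measured TCP pose, the force, the opening and the grip force at its end, in the units of the state.
- ctrl.get_state(): the state, without advancing time (a new reading comes with each control period).
- ctrl.read_camera(name): name is "side" or "top" or "wrist"; returns the picture (400x640x3 uint8, red, green, blue); there is no depth.
- ctrl.calibration(name): a dict with "intrinsics" (3x3 intrinsics, pixels), "extrinsics" (4x4, takes a point from world to camera coordinates); the wrist camera has in their place "tool_from_camera" (4x4, takes a point from camera to tool coordinates, whose origin is the TCP and whose axes are the flange's). Camera axes: x right, y up, looking along -z (the intrinsics and any distortion apply to the point x, -y, -z); pixel columns grow to the right and rows downward; lengths in m; the calibration is good to about 2 mm. The wrist camera is an equidistant fisheye: a pixel r from the principal point sees the ray r / f radians off the axis. A picture is of the moment at which its call begins: read the wrist's pose just before it. calibration takes no time and is no camera call.
- ctrl.sign_off(): hands the job in; it is judged then, once.
The state is a dict: "time": time; "qpos": joint angles; "dq": joint speeds; "joint_efforts": joint torques, N m; "eef_pos": TCP position; "tcp_rot": TCP orientation; "contact_force": force on the tool from outside, world axes, zero at the start; "wrist_torque": the same for the moment, N m; "opening": opening from 0.0 (shut) to 1.0 (fully open); "finger_force": force on a finger pad.
Only numpy, scipy, OpenCV 4.12 (cv2) and the standard library are available. Lean on these libraries where they do the work, as an engineer would, in place of code of your own. Each camera call takes 0.05 s, during which the arm holds its last target. There are 200 camera calls.

TASK

The hob has been taken apart for cleaning. Put the larger burner together again: set the large slotted aluminium crown, flange down, fully home on the larger burner's spigot and let it go, then put the large black cap, hollow side down, fully home and level on that crown. Set both down gently, do not drop them; the smaller crown and cap belong to the other burner.

Things in the scene. Friction and masses are not known exactly. Their poses are not given: they have to be found in the camera images.
- burner: Larger of two bare burner bases fixed on the black hob (the other: disc 54 mm). Aluminium disc 80 mm across, 4 mm thick, with a central spigot 14 mm high above it, 30 mm across for 5 mm, then tapering to 20 mm. Origin: centre of the disc's underside, z up; the crown's seat is 4 mm above it. Two knobs 20 mm high (to 26 mm over the worktop) at the hob's near edge, over 80 mm from the axis.
- crown: Large loose aluminium crown lying flange down on the worktop beside the hob. Flange 68 mm across, 6 mm thick; above it a slotted round body 56 mm across up to 22 mm (grip here); then a cone from 40 to 30 mm, top at 31 mm. Bore below 34 mm wide, 21 deep, goes over the spigot. 0.13 kg. Origin: centre of the underside, z up; yaw is free. The small crown (flange 48 mm) is not wanted.
- cap: Large loose black cap lying hollow side down on the worktop beside the hob. Disc 60 mm across, 16 mm high (grip across the rim), with a recess below 44 mm wide, 10 deep, that goes over the crown's cone; home, its underside is 22 mm above the crown's origin. 0.16 kg. Origin: centre of the underside, z up; yaw is free. The small cap (41 mm) is not wanted.
There are look-alikes about, which are no part of the job. Leave any blue or pink look-alike of the cap alone.

How it is judged:
On the way, in this order (a step that is already met when the one before it is completed fails the run):
1. the large crown is home on the larger burner's spigot and let go (horizontal distance between crown and burner below 0.006 m and z of crown in the frame of burner below 0.007 m and angle between crown's own z axis and vertical below 0.1 rad and contact force between the fingers and crown below 0.1 N), for 0.2 s.
2. the large cap is home on the crown (horizontal distance between cap and crown below 0.006 m and z of cap in the frame of crown between 0.018 and 0.025 m and angle between cap's own z axis and vertical below 0.1 rad), for 0.2 s.
At the end, for the whole second after the job is handed in: Large crown on the larger burner base: centred within 6 mm, underside within 3 mm of the disc. Large cap on that crown, hollow side down: centred within 6 mm, within 3 mm above or 4 mm below home (22 mm over the crown's origin). Both upright within 0.1 rad and at rest (under 0.02 m/s) (all of step 2 and horizontal distance between crown and burner below 0.006 m and z of crown in the frame of burner below 0.007 m and angle between crown's own z axis and vertical below 0.1 rad and linear speed of each of crown, cap below 0.02 m/s); the robot touches nothing.
It fails at once if the crown is dropped (out of the fingers and moving faster than 0.7 m/s, a fall of 25 mm) (contact force between the fingers and crown below 0.05 N and linear speed of crown above 0.7 m/s).
It fails at once if the cap is dropped (out of the fingers and moving faster than 0.7 m/s, a fall of 25 mm) (contact force between the fingers and cap below 0.05 N and linear speed of cap above 0.7 m/s).
It also fails if it takes over 64 s, if anything falls off the work surface, if the arm or the gripper's body presses on something with over 40 N, if the wrist force passes 120 N, or if a joint passes its speed limit or range.

## Working session

There is one attempt and no reset: what is moved stays moved. The work goes in short steps, Python scripts to look and compute and a tool call to move; the robot and the scene stay as the last step left them, time stands still between calls to the robot, and variables do not carry over. Pictures are saved under pics/ and viewed, at most 10 in all, crops included, and the job is handed in when it is done.

Besides the shell and the picture viewer there is one more tool, called after "Emit:" as a command line: name --pt "numbers of a row" for each row, then --argument value for the rest. send_rows: Moves the arm, as the interface text tells. Its arguments: {"type":"object","properties":{"steps":{"type":"array","items":{"type":"array","items":{"type":"number"}}},"squeeze":{"type":"number"}},"required":["steps"]}

```bash
mkdir -p pics; python3 - <<'E'
from plant import ctrl
import cv2,numpy as np
s=ctrl.get_state();print(s)
for n in("top","side","wrist"):
    im=ctrl.read_camera(n);cv2.imwrite(f"pics/{n}0.png",im[:,:,::-1]);print(n,{k:np.round(v,4).tolist() if not isinstance(v,str) else v for k,v in ctrl.calibration(n).items()})
E
```

```text
{'time': 0.0, 'qpos': array([ 1.03198766e+00,  2.87156376e-01,  1.57816570e+00, -8.64054339e-06,
        1.27862248e+00, -1.50015404e-01]), 'dq': array([-1.76167957e-03,  2.02247500e-04, -1.23603047e-03, -9.28946943e-05,
       -1.23437476e-03, -2.21816738e-03]), 'joint_efforts': array([ 3.07932896e-04, -4.05995286e+01, -2.92619312e+01, -1.85819331e-04,
        5.89569536e-03,  6.81785167e-06]), 'eef_pos': array([0.25552601, 0.62407448, 0.23795948]), 'tcp_rot': array([ 1.93173208e-01,  9.81163966e-01, -1.10828804e-03, -3.93158917e-04]), 'contact_force': array([-0.28073481,  0.07034668, -0.16587519]), 'wrist_torque': array([-0.00604119, -0.03722968,  0.01765069]), 'finger_force': 0.0, 'opening': 0.9971778211356921}
top {'intrinsics': [[509.581, 0.0, 330.9788], [0.0, 509.581, 195.2986], [0.0, 0.0, 1.0]], 'extrinsics': [[-0.0046, -0.9999, 0.0113, -0.0117], [0.9952, -0.0035, 0.0975, -0.559], [-0.0974, 0.0117, 0.9952, -1.3201], [0.0, 0.0, 0.0, 1.0]]}
side {'intrinsics': [[434.8424, 0.0, 319.7282], [0.0, 434.8424, 193.5025], [0.0, 0.0, 1.0]], 'extrinsics': [[-0.7539, -0.6568, -0.0128, 0.4191], [0.4092, -0.4847, 0.7731, -0.2618], [-0.514, 0.5776, 0.6342, -0.5677], [0.0, 0.0, 0.0, 1.0]]}
wrist {'intrinsics': [[309.7069, 0.0, 321.4004], [0.0, 309.7069, 203.247], [0.0, 0.0, 1.0]], 'tool_from_camera': [[-0.0003, 0.9466, 0.3225, 0.083], [1.0, 0.0002, 0.0001, -0.0004], [-0.0, 0.3225, -0.9466, -0.1327], [0.0, 0.0, 0.0, 1.0]]}
```

View pics/top0.png

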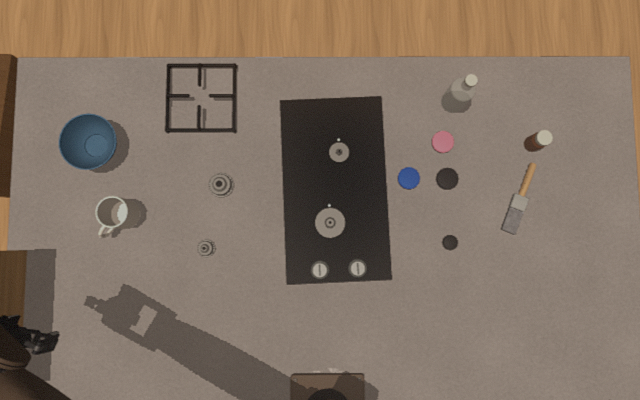

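View pics/side0.png

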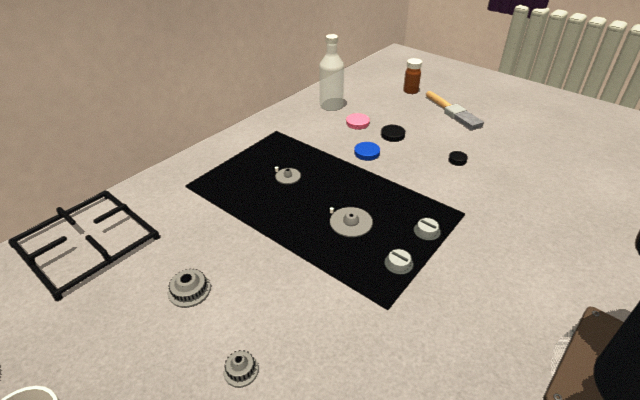

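Top view candidates:
- Crowns: (220,184) is larger and (206,248) smaller. I want (220,184).
- Caps: black at (447,178) is large and black at (450,242) small; blue (409,178) and pink (443,142) are look-alikes. I want (447,178).
- Burners: (330,222) is larger and (339,152) smaller. I want (330,222).

Next I measure these and confirm them in one crop.

```bash
cat > h.py <<'E'
import numpy as np,cv2
from plant import ctrl
from scipy.spatial.transform import Rotation as R
def cast(name,uv,z,st=None):
    c=ctrl.calibration(name);K=np.array(c["intrinsics"]);uv=np.array(uv,float)
    d=np.array([(uv[0]-K[0,2])/K[0,0],(uv[1]-K[1,2])/K[1,1]])
    if name=="wrist":
        r=np.linalg.norm(d);s=np.sin(r)/max(r,1e-9);v=np.array([d[0]*s,-d[1]*s,-np.cos(r)])
        T=np.array(c["tool_from_camera"]);q=R.from_quat(st["tcp_rot"]).as_matrix()
        o=q@T[:3,3]+st["eef_pos"];v=q@T[:3,:3]@v
    else:
        E=np.array(c["extrinsics"]);v=E[:3,:3].T@np.array([d[0],-d[1],-1]);o=-E[:3,:3].T@E[:3,3]
    return o+v*(z-o[2])/v[2]
def proj(name,p,st=None):
    c=ctrl.calibration(name);K=np.array(c["intrinsics"])
    if name=="wrist":
        T=np.array(c["tool_from_camera"]);q=R.from_quat(st["tcp_rot"]).as_matrix()
        a=T[:3,:3].T@(q.T@(np.array(p)-st["eef_pos"])-T[:3,3])
        t=np.arctan2(np.hypot(a[0],a[1]),-a[2]);n=np.hypot(a[0],a[1])
        return np.array([K[0,2]+K[0,0]*t*a[0]/n,K[1,2]-K[1,1]*t*a[1]/n])
    E=np.array(c["extrinsics"]);a=E[:3,:3]@p+E[:3,3]
    return np.array([K[0,2]-K[0,0]*a[0]/a[2],K[1,2]+K[1,1]*a[1]/a[2]])
def shift(target,st):
    "tool-frame shift from measured TCP to target"
    return R.from_quat(st["tcp_rot"]).as_matrix().T@(np.array(target)-st["eef_pos"])
E
python3 - <<'E'
from h import *
st=ctrl.get_state()
im=cv2.imread("pics/top0.png")
g=cv2.cvtColor(im,cv2.COLOR_BGR2GRAY)
def blob(m,u,v,h=26):
    w=np.zeros_like(m);w[v-h:v+h,u-h:u+h]=m[v-h:v+h,u-h:u+h]
    cs,_=cv2.findContours(w,cv2.RETR_EXTERNAL,cv2.CHAIN_APPROX_NONE);c=max(cs,key=cv2.contourArea)
    e=cv2.minEnclosingCircle(c); M=cv2.moments(c);return (M['m10']/M['m00'],M['m01']/M['m00']),e
bright=(g>70).astype(np.uint8); dark=(g<60).astype(np.uint8)
for n,m,u,v,z in(("burner",bright,330,222,.010),("burnS",bright,339,152,.01),("cap",dark,447,178,.016),("capS",dark,450,242,.016)):
    if n=="burner": m=m.copy();m[:207]=0
    c,e=blob(m,u,v);print(n,c,e,cast("top",c,z),"diam",2*e[1]/509*1.25)
for n,c in(("crown",(220,184)),("small",(206,248))): print(n,cast("top",c,.02))
a=cv2.resize(im[150:220,190:250],None,fx=5,fy=5,interpolation=cv2.INTER_CUBIC)
b=cv2.resize(im[150:220,395:475],None,fx=5,fy=5,interpolation=cv2.INTER_CUBIC)
cv2.imwrite("pics/crop0.png",np.hstack([a,b]))
E
```

```text
burner (329.62403660886315, 222.3203275529865) ((329.64459228515625, 222.2831268310547), 15.35811710357666) [ 0.48826473 -0.01026752  0.01      ] diam 0.07543279520420756
burnS (338.6525662718556, 151.68302312464746) ((338.7386474609375, 151.7954559326172), 10.171178817749023) [ 0.67892547 -0.03549384  0.01      ] diam 0.04995667395750994
cap (446.80641821946165, 178.2070393374741) ((446.665283203125, 178.26446533203125), 10.690728187561035) [ 0.60498484 -0.32507911  0.016     ] diam 0.052508488151085636
capS (449.5367647058824, 241.99387254901958) ((449.5, 242.0), 7.159010887145996) [ 0.43457419 -0.32775869  0.016     ] diam 0.03516213598794694
crown [0.590835   0.28077129 0.02      ]
small [0.42177586 0.31463151 0.02      ]
```

View pics/crop0.png

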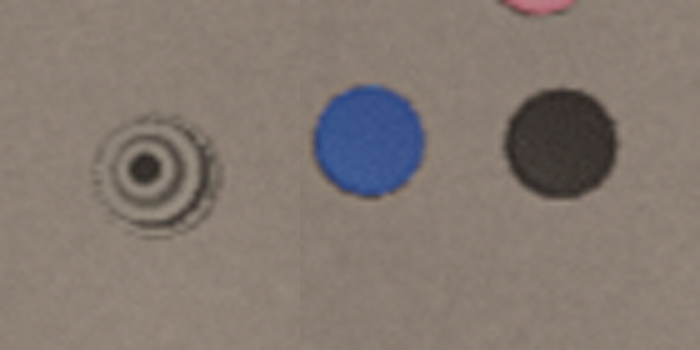

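Large crown: its hole is at about (219,184), with the slotted flange visible. The right-hand disc (447,178) is the large black cap, the same size as the blue look-alike. I'll go above the crown.

Emit:
send_rows --pt "-0.44 -0.19 0.098 -22 1" --pt "-0.44 -0.19 0.098 -22 1" --pt "-0.44 -0.19 0.098 -22 1" --pt "-0.44 -0.19 0.098 -22 1" --pt "-0.44 -0.19 0.098 -22 1" --pt "-0.44 -0.19 0.098 -22 1" --pt "-0.44 -0.19 0.098 -22 1" --pt "-0.44 -0.19 0.098 -22 1" --pt "-0.44 -0.19 0.098 -22 1" --pt "-0.44 -0.19 0.098 -22 1" --pt "-0.44 -0.19 0.098 -22 1" --pt "-0.44 -0.19 0.098 -22 1"

```text
time: 1.35
eef_pos: [0.591, 0.2812, 0.1405]
tcp_rot: [0.003, 1.0, -0.0, -0.001]
contact_force: [-0.4, 0.0, -0.1]
opening: 0.999
finger_force: 0.0
```

```bash
python3 - <<'E'
from h import *
st=ctrl.get_state();im=ctrl.read_camera("wrist");np.save("w1.npy",im)
print(st["time"],st["eef_pos"],st["tcp_rot"],st["dq"].round(3))
cv2.imwrite("pics/w1.png",im[:,:,::-1]);print(proj("wrist",[.59,.281,.031],st))
E
```

```text
1.35 [0.59097934 0.28115953 0.14047426] [ 3.48735254e-03  9.99993497e-01 -2.52242833e-05 -9.19001509e-04] [ 0.042 -0.021  0.006  0.002  0.001  0.001]
[321.65885718 203.10428639]
```

View pics/w1.png

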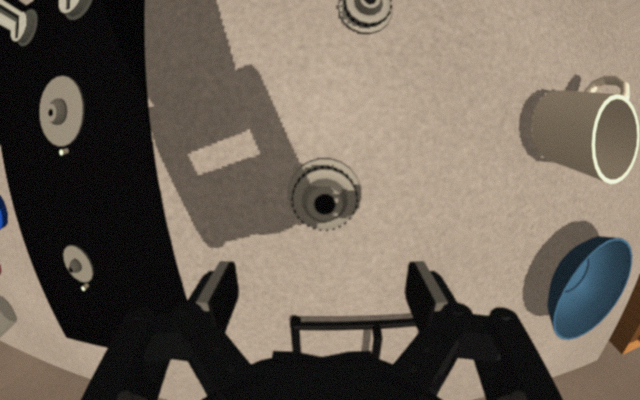

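The crown is below the gripper, with its hole at about (324,204) and flange outline centred near (325,194). I'll refine from the hole.

```bash
python3 - <<'E'
from h import *
st=ctrl.get_state();im=np.load("w1.npy")
g=cv2.cvtColor(im,cv2.COLOR_RGB2GRAY)
m=(g[190:220,308:342]<40).astype(np.uint8)
cs,_=cv2.findContours(m,cv2.RETR_EXTERNAL,cv2.CHAIN_APPROX_NONE);c=max(cs,key=cv2.contourArea)
e=cv2.minEnclosingCircle(c);print(e);uv=np.array(e[0])+[308,190]
p=cast("wrist",uv,.031,st);print(uv,p)
t=R.from_quat(st["tcp_rot"]).as_matrix()
print("flange edges predicted",[proj("wrist",p*[1,1,0]+[.034*np.cos(a),.034*np.sin(a),.006],st).round(1) for a in np.arange(4)*np.pi/2])
for dz in(-.02,-.01,0,.008): print(dz,[proj("wrist",st["eef_pos"]+t@[0.011,s*.0425,dz],st).round(0) for s in(-1,1)])
print("shift",shift([p[0],p[1],.016],st))
E
```

```text
((16.235294342041016, 13.823529243469238), 10.004424095153809)
[324.23529434 203.82352924] [0.59039865 0.28413491 0.031     ]
flange edges predicted [array([324.1, 229.4]), array([361.4, 194.7]), array([323.9, 157.8]), array([286.6, 195.1])]
-0.02 [array([226., 276.]), array([418., 276.])]
-0.01 [array([232., 264.]), array([413., 264.])]
0 [array([237., 255.]), array([407., 254.])]
0.008 [array([240., 247.]), array([404., 247.])]
shift [-3.18119376e-05  1.97215926e-03  1.24951237e-01]
```

Emit:
send_rows --pt "0 0.0015 0.045 0 1" --pt "0 0.0015 0.085 0 1" --pt "0 0.0015 0.11 0 1" --pt "0 0.0015 0.1275 0 1" --pt "0 0.0015 0.1275 0 1" --pt "0 0.0015 0.1275 0 1" --pt "0 0.0015 0.1275 0 1"

```text
time: 2.1
eef_pos: [0.5925, 0.2844, 0.0163]
tcp_rot: [0.002, 1.0, 0.001, 0.002]
contact_force: [0.2, -0.4, 0.8]
opening: 0.998
finger_force: 0.0
```

Emit:
send_rows --pt "0.0015 0 0.001 0 1" --pt "0.0015 0 0.001 0 1" --pt "0.0015 0 0.001 0 0.5" --pt "0.0015 0 0.001 0 0.0" --pt "0.0015 0 0.001 0 -0.5" --pt "0.0015 0 0.001 0 -0.5" --pt "0.0015 0 0.001 0 -0.5" --pt "0.0015 0 0.001 0 -0.5" --squeeze 40

```text
time: 2.9
eef_pos: [0.59, 0.2836, 0.0134]
tcp_rot: [0.002, 1.0, 0.0, 0.001]
contact_force: [-0.1, -1.1, 3.6]
opening: 0.624
finger_force: 43.4
```

```bash
python3 - <<'E'
from h import *
st=ctrl.get_state();im=ctrl.read_camera("wrist")
print(st["time"],st["eef_pos"],st["tcp_rot"],st["dq"].round(3),st["opening"],st["finger_force"],st["contact_force"])
cv2.imwrite("pics/w2.png",im[:,:,::-1])
E
```

```text
2.9 [0.59001432 0.28357774 0.01341782] [2.41939672e-03 9.99996922e-01 1.03096355e-04 5.40066497e-04] [-0.001  0.001 -0.001 -0.001  0.    -0.002] 0.6242707441371572 43.44089954495843 [-0.14063546 -1.10050268  3.59999529]
```

View pics/w2.png

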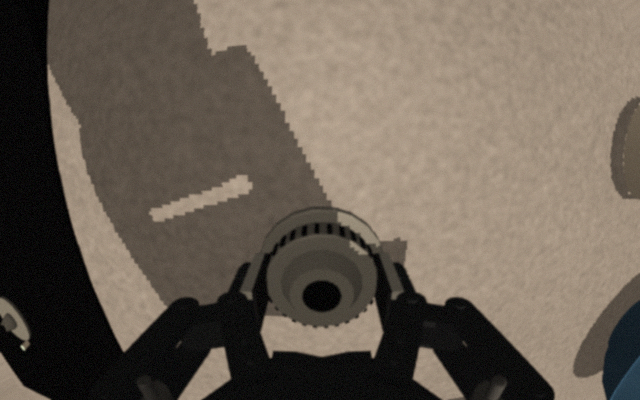

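Crown gripped (opening 0.62, 43 N) and hole at (321,296). I'll lift it and carry it to a look-out point short of the burner.

Emit:
send_rows --pt "0 0 -0.03 0 -0.5" --pt "0 0 -0.07 0 -0.5" --pt "0.01 -0.03 -0.1 0 -0.5" --pt "0.05 -0.075 -0.117 0 -0.5" --pt "0.05 -0.12 -0.117 0 -0.5" --pt "0.05 -0.165 -0.117 0 -0.5" --pt "0.05 -0.21 -0.117 0 -0.5" --pt "0.05 -0.25 -0.117 0 -0.5" --pt "0.05 -0.28 -0.117 0 -0.5" --pt "0.05 -0.2935 -0.117 0 -0.5" --pt "0.05 -0.2935 -0.117 0 -0.5" --pt "0.05 -0.2935 -0.117 0 -0.5"

```text
time: 4.15
eef_pos: [0.5377, -0.009, 0.1292]
tcp_rot: [0.002, 1.0, 0.0, -0.001]
contact_force: [-0.4, 0.9, -0.7]
opening: 0.625
finger_force: 42.9
```

Emit:
send_rows --pt "0 0 0 0 -0.5" --pt "0 0 0 0 -0.5"

```text
time: 4.35
eef_pos: [0.538, -0.0084, 0.1296]
tcp_rot: [0.001, 1.0, 0.0, -0.0]
contact_force: [0.1, 0.2, -1.6]
opening: 0.627
finger_force: 42.9
```

```bash
python3 - <<'E'
from h import *
st=ctrl.get_state();im=ctrl.read_camera("wrist");np.save("w3.npy",im)
print(st["time"],st["eef_pos"],st["tcp_rot"],st["dq"].round(3),st["opening"],st["finger_force"])
print("burner pred",proj("wrist",[.488,-.0103,.024],st))
cv2.imwrite("pics/w3.png",im[:,:,::-1])
E
```

```text
4.35 [ 0.53795629 -0.00844743  0.12963925] [ 1.48316327e-03  9.99998871e-01  1.37878973e-04 -1.98349812e-04] [-0.003 -0.    -0.003 -0.002 -0.    -0.001] 0.6272167541893575 42.945110389408114
burner pred [319.2399128  144.48241606]
```

View pics/w3.png

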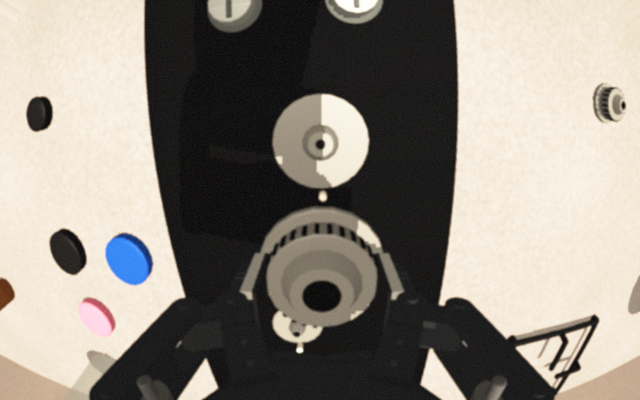

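Burner disc is at about (321,141), its spigot hole at (320,144), the held crown's hole at (321,296). Computing the offset between them.

```bash
python3 - <<'E'
from h import *
st=ctrl.get_state();im=np.load("w3.npy")
g=cv2.cvtColor(im,cv2.COLOR_RGB2GRAY)
m=(g>75).astype(np.uint8);w=np.zeros_like(m);w[88:192,265:375]=m[88:192,265:375]
w=cv2.morphologyEx(w,cv2.MORPH_CLOSE,np.ones((5,5)))
cs,_=cv2.findContours(w,cv2.RETR_EXTERNAL,cv2.CHAIN_APPROX_NONE);c=cv2.convexHull(max(cs,key=cv2.contourArea))[:,0]
P=np.array([cast("wrist",q+0.0,.010,st)[:2] for q in c])
def fit(P):
    a=np.linalg.lstsq(np.c_[2*P,np.ones(len(P))],(P**2).sum(1),rcond=None)[0];return a[:2],np.sqrt(a[2]+a[0]**2+a[1]**2)
print("disc",fit(P))
m=(g<40).astype(np.uint8)
for (u,v,h,z) in((320,144,8,.024),(321,296,24,st["eef_pos"][2]+.0176)):
    w=np.zeros_like(m);w[v-h:v+h,u-h:u+h]=m[v-h:v+h,u-h:u+h]
    cs,_=cv2.findContours(w,cv2.RETR_EXTERNAL,cv2.CHAIN_APPROX_NONE);c=max(cs,key=cv2.contourArea)[:,0]
    P=np.array([cast("wrist",q+0.0,z,st)[:2] for q in c]);print((u,v),len(c),fit(P))
print("tcp",st["eef_pos"])
E
```

```text
disc (array([ 0.48789878, -0.00944667]), np.float64(0.04006444248048718))
(320, 144) 18 (array([ 0.48771666, -0.01017368]), np.float64(0.002326891059964222))
(321, 296) 93 (array([ 0.53857483, -0.0089829 ]), np.float64(0.008132566770443153))
tcp [ 0.5379949  -0.00856871  0.12968556]
```

Emit:
send_rows --pt "0.03 -0.001 0 0 -0.5" --pt "0.0505 -0.001 0.02 0 -0.5" --pt "0.0505 -0.001 0.05 0 -0.5" --pt "0.0505 -0.001 0.075 0 -0.5" --pt "0.0505 -0.001 0.085 0 -0.5" --pt "0.0505 -0.001 0.085 0 -0.5" --pt "0.0505 -0.001 0.085 0 -0.5" --pt "0.0505 -0.001 0.085 0 -0.5"

```text
time: 5.2
eef_pos: [0.489, -0.0107, 0.0464]
tcp_rot: [0.002, 1.0, -0.0, 0.001]
contact_force: [0.1, 0.6, 0.0]
opening: 0.622
finger_force: 42.9
```

Emit:
send_rows --pt "0.0015 0.001 0 0 -0.5" --pt "0.0015 0.001 0.004 0 -0.5" --pt "0.0015 0.001 0.009 0 -0.5" --pt "0.0015 0.001 0.013 0 -0.5" --pt "0.0015 0.001 0.017 0 -0.5" --pt "0.0015 0.001 0.019 0 -0.5" --pt "0.0015 0.001 0.019 0 -0.5"

```text
time: 5.9
eef_pos: [0.4857, -0.0094, 0.0253]
tcp_rot: [0.002, 1.0, 0.0, -0.001]
contact_force: [0.6, -1.0, -0.3]
opening: 0.624
finger_force: 42.9
```

Emit:
send_rows --pt "-0.001 0 0.001 0 -0.5" --pt "-0.001 0 0.0015 0 -0.5" --pt "-0.001 0 0.002 0 -0.5" --pt "-0.001 0 0.002 0 -0.5" --pt "-0.001 0 0.002 0 -0.5"

```text
time: 6.4
eef_pos: [0.4871, -0.0095, 0.0239]
tcp_rot: [0.002, 1.0, -0.0, 0.0]
contact_force: [-0.6, 0.8, -1.1]
opening: 0.631
finger_force: 42.9
```

Emit:
send_rows --pt "0 0 0.0005 0 -0.5" --pt "0 0 0.001 0 -0.5" --pt "0 0 0.001 0 -0.5" --pt "0 0 0.001 0 -0.5"

```text
time: 6.8
eef_pos: [0.4872, -0.0095, 0.0233]
tcp_rot: [0.002, 1.0, 0.0, -0.0]
contact_force: [-3.2, -0.1, 5.6]
opening: 0.63
finger_force: 43.6
```

Contact at the expected height. Opening gently, rising, and backing off for a look.

Emit:
send_rows --pt "0 0 0 0 -0.1" --pt "0 0 0 0 0.5" --pt "0 0 0 0 1" --pt "0 0 0 0 1" --pt "0 0 0 0 1" --pt "0 0 -0.02 0 1" --pt "0 0 -0.05 0 1" --pt "0 0 -0.09 0 1" --pt "-0.02 0 -0.107 0 1" --pt "-0.05 0 -0.107 0 1" --pt "-0.05 0 -0.107 0 1" --pt "-0.05 0 -0.107 0 1"

```text
time: 8.0
eef_pos: [0.5368, -0.0096, 0.1293]
tcp_rot: [0.002, 1.0, 0.0, -0.001]
contact_force: [-0.3, 0.1, -0.6]
opening: 0.997
finger_force: 0.0
```

Emit:
send_rows --pt "0 0 0 0 1" --pt "0 0 0 0 1"

```text
time: 8.2
eef_pos: [0.5359, -0.0095, 0.129]
tcp_rot: [0.002, 1.0, 0.0, -0.001]
contact_force: [0.1, 0.9, -0.1]
opening: 1.002
finger_force: 0.0
```

```bash
python3 - <<'E'
from h import *
st=ctrl.get_state();im=ctrl.read_camera("wrist");np.save("w4.npy",im)
print(st["time"],st["eef_pos"],st["tcp_rot"],st["opening"])
cv2.imwrite("pics/w4.png",im[:,:,::-1])
g=cv2.cvtColor(im,cv2.COLOR_RGB2GRAY)
u,v=proj("wrist",[.4879,-.0097,.041],st).astype(int);print(u,v);h=16
m=(g<45).astype(np.uint8);w=np.zeros_like(m);w[v-h:v+h,u-h:u+h]=m[v-h:v+h,u-h:u+h]
cs,_=cv2.findContours(w,cv2.RETR_EXTERNAL,cv2.CHAIN_APPROX_NONE);c=max(cs,key=cv2.contourArea)
e=cv2.minEnclosingCircle(c);print(e,cast("wrist",e[0],.041,st))
E
```

```text
8.2 [ 0.53588691 -0.00954723  0.12900753] [ 2.42071727e-03  9.99996636e-01  1.72223065e-04 -9.16199766e-04] 1.0015620614477347
321 150
((320.5, 151.64285278320312), 10.932635307312012) [ 0.48858737 -0.0102965   0.041     ]
```

View pics/w4.png

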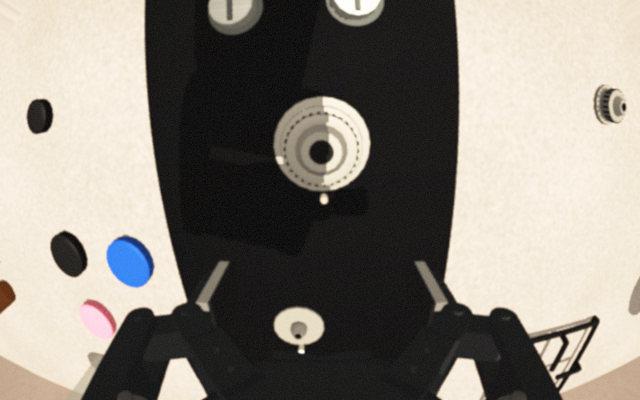

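The crown sits home: hole at (320,152) gives (0.4886,-0.0103), concentric with the disc. Next I go above the black cap with a 45° turn, so the fingers stay clear of the blue and pink look-alikes.

Emit:
send_rows --pt "-0.007 -0.045 0 -8 1" --pt "-0.017 -0.09 0 -16 1" --pt "-0.027 -0.135 0 -24 1" --pt "-0.037 -0.18 0 -32 1" --pt "-0.047 -0.225 0 -40 1" --pt "-0.057 -0.27 0 -45 1" --pt "-0.069 -0.305 0 -45 1" --pt "-0.069 -0.315 0 -45 1" --pt "-0.069 -0.315 0 -45 1" --pt "-0.069 -0.315 0 -45 1" --pt "-0.069 -0.315 0 -45 1" --pt "-0.069 -0.315 0 -45 1"

```text
time: 9.45
eef_pos: [0.6208, -0.2965, 0.1276]
tcp_rot: [-0.352, 0.936, -0.017, -0.02]
contact_force: [0.0, 0.6, 0.0]
opening: 1.001
finger_force: 0.0
```

```bash
python3 - <<'E'
from h import *
st=ctrl.get_state();im=ctrl.read_camera("wrist");np.save("w5.npy",im)
print(st["time"],st["eef_pos"],st["tcp_rot"],st["qpos"].round(2),st["dq"].round(2))
cv2.imwrite("pics/w5.png",im[:,:,::-1])
g=cv2.cvtColor(im,cv2.COLOR_RGB2GRAY)
u,v=proj("wrist",[.605,-.325,.016],st).astype(int);h=50;print(u,v)
m=(g<70).astype(np.uint8);w=np.zeros_like(m);w[v-h:v+h,u-h:u+h]=m[v-h:v+h,u-h:u+h]
w=cv2.morphologyEx(w,cv2.MORPH_OPEN,np.ones((7,7)))
cs,_=cv2.findContours(w,cv2.RETR_EXTERNAL,cv2.CHAIN_APPROX_NONE);c=max(cs,key=cv2.contourArea)
e=cv2.fitEllipse(c);print(e,cast("wrist",e[0],.010,st))
E
```

```text
9.45 [ 0.62076443 -0.29646193  0.12763822] [-0.35201957  0.93562933 -0.016572   -0.02013321] [-0.57  0.42  1.62 -0.06  1.1  -2.84] [-0.    0.   -0.01 -0.   -0.   -0.  ]
310 173
((310.03955078125, 170.9552459716797), (70.01654052734375, 70.79242706298828), 93.74789428710938) [ 0.60458907 -0.32614451  0.01      ]
```

View pics/w5.png

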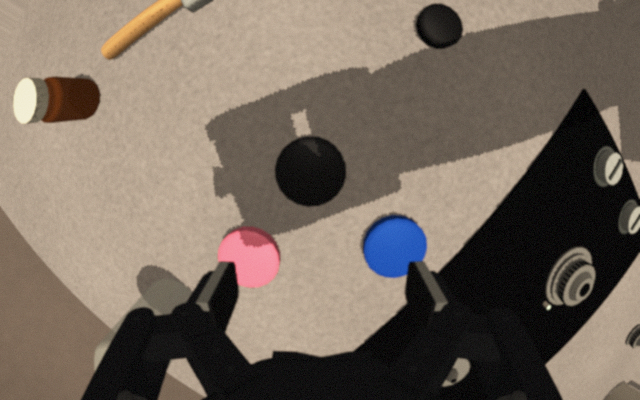

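The black cap is at (310,171) and the large one; blue is at (395,246), pink (249,257), the small cap (440,25). The last joint reached its limit (-2.84), so I turn back about 14°, which still clears blue.

Emit:
send_rows --pt "0 0 0 7 1" --pt "0 0 0 14 1" --pt "0 0 0 14 1" --pt "0 0 0 14 1" --pt "0 0 0 14 1"

```text
time: 10.0
eef_pos: [0.6211, -0.2975, 0.1276]
tcp_rot: [-0.236, 0.971, -0.019, -0.018]
contact_force: [0.2, 1.3, 0.1]
opening: 1.0
finger_force: 0.0
```

```bash
cat > capfind.py <<'E'
from h import *
st=ctrl.get_state();im=ctrl.read_camera("wrist")
print(st["time"],st["eef_pos"],st["tcp_rot"],st["qpos"].round(2),st["dq"].round(2))
g=cv2.cvtColor(im,cv2.COLOR_RGB2GRAY)
u,v=proj("wrist",[.605,-.325,.016],st).astype(int);h=50
m=(g<70).astype(np.uint8);w=np.zeros_like(m);w[v-h:v+h,u-h:u+h]=m[v-h:v+h,u-h:u+h]
w=cv2.morphologyEx(w,cv2.MORPH_OPEN,np.ones((7,7)))
cs,_=cv2.findContours(w,cv2.RETR_EXTERNAL,cv2.CHAIN_APPROX_NONE);c=max(cs,key=cv2.contourArea)
e=cv2.fitEllipse(c);p=cast("wrist",e[0],.009,st);print(e,p)
print("shift to TCP z .012",shift([p[0],p[1],.012],st))
E
python3 capfind.py
```

```text
10.0 [ 0.62109343 -0.29745311  0.12759515] [-0.23577689  0.97145505 -0.01909195 -0.01788429] [-0.58  0.42  1.62 -0.06  1.1  -2.6 ] [-0.    0.    0.    0.    0.    0.01]
((304.57147216796875, 174.57177734375), (69.81961822509766, 70.1739730834961), 100.80085754394531) [ 0.60458643 -0.32598037  0.009     ]
shift to TCP z .012 [ 0.02265249 -0.01444872  0.11716068]
```

Emit:
send_rows --pt "0.0225 -0.0145 0.03 0 1" --pt "0.0225 -0.0145 0.06 0 1" --pt "0.0225 -0.0145 0.08 0 1" --pt "0.0225 -0.0145 0.08 0 1" --pt "0.0225 -0.0145 0.08 0 1"

```text
time: 10.55
eef_pos: [0.6057, -0.3245, 0.0491]
tcp_rot: [-0.235, 0.972, -0.019, -0.018]
contact_force: [0.2, -0.4, 0.5]
opening: 1.003
finger_force: 0.0
```

```bash
python3 capfind.py; python3 -c "
from h import *
print(shift([.6046,-.326,.009],ctrl.get_state()))"
```

```text
10.55 [ 0.60570554 -0.3244856   0.0490683 ] [-0.2350959   0.97161991 -0.01897028 -0.01802216] [-0.62  0.51  1.65 -0.06  0.97 -2.63] [ 0.   -0.03 -0.03 -0.   -0.01  0.  ]
((321.5330505371094, 239.23565673828125), (90.23119354248047, 96.33219909667969), 85.95474243164062) [ 0.60392847 -0.32685027  0.009     ]
shift to TCP z .012 [ 0.00102933 -0.00023615  0.03717114]
[0.00041563 0.00113615 0.04141895]
```

Emit:
send_rows --pt "0.0005 0.0005 0.02 0 1" --pt "0.0005 0.0005 0.034 0 1" --pt "0.0005 0.0005 0.0395 0 1" --pt "0.0005 0.0005 0.0395 0 1" --pt "0.0005 0.0005 0.0395 0 0.5" --pt "0.0005 0.0005 0.0395 0 0.0" --pt "0.0005 0.0005 0.0395 0 -0.5" --pt "0.0005 0.0005 0.0395 0 -0.5" --pt "0.0005 0.0005 0.0395 0 -0.5" --pt "0.0005 0.0005 0.0395 0 -0.5" --squeeze 35

```text
time: 11.6
eef_pos: [0.6049, -0.3266, 0.0111]
tcp_rot: [-0.235, 0.972, -0.02, -0.017]
contact_force: [-0.2, 0.6, 5.9]
opening: 0.673
finger_force: 38.2
```

```bash
cat > held.py <<'E'
from h import *
st=ctrl.get_state();im=ctrl.read_camera("wrist")
print(st["time"],st["eef_pos"],st["tcp_rot"],st["opening"],st["finger_force"],st["contact_force"])
import sys
cv2.imwrite(sys.argv[1],im[:,:,::-1])
E
python3 held.py pics/w6.png
```

```text
11.6 [ 0.60489603 -0.32662612  0.01107364] [-0.23482107  0.97168234 -0.02002467 -0.01707336] 0.6732510808402684 38.172046570907696 [-0.19702523  0.58770134  5.85531464]
```

View pics/w6.png

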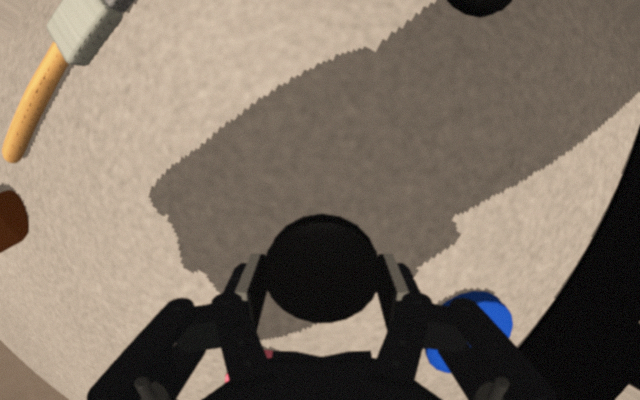

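Cap held across the rim (opening 0.67, 38 N), spanning columns 266–377. Blue is untouched. Working out the carry.

```bash
python3 - <<'E'
from h import *
st=ctrl.get_state()
a=cast("wrist",(321.5,323),.016,st);b=cast("wrist",(321.5,214),.002,st);print(a,b,(a+b)/2,np.linalg.norm(a-b))
off=(a+b)/2-st["eef_pos"];print("off",off)
t=np.array([.4883,-.0100])-off[:2]
print("tcp target",t)
for z in(.11,.0431): print(z,shift([*t,z],st))
print("lift",shift(st["eef_pos"]+[0,0,.1],st))
E
```

```text
[ 0.62885376 -0.31436487  0.016     ] [ 0.57901648 -0.34046665  0.002     ] [ 0.60393512 -0.32741576  0.009     ] 0.05797462654391716
off [-0.0009431  -0.00075611 -0.0020857 ]
tcp target [ 0.4892431  -0.00924389]
0.11 [-0.03761278  0.3319446  -0.11093397]
0.0431 [-0.04046269  0.33401312 -0.04412672]
lift [ 0.00425994 -0.00309196 -0.09986137]
```

Emit:
send_rows --pt "0.001 -0.001 -0.03 0 -0.5" --pt "0.003 -0.002 -0.07 0 -0.5" --pt "0.0 0.03 -0.1 0 -0.5" --pt "-0.008 0.07 -0.108 0 -0.5" --pt "-0.013 0.115 -0.11 0 -0.5" --pt "-0.018 0.16 -0.11 0 -0.5" --pt "-0.023 0.205 -0.11 0 -0.5" --pt "-0.028 0.25 -0.11 0 -0.5" --pt "-0.033 0.29 -0.11 0 -0.5" --pt "-0.036 0.32 -0.11 0 -0.5" --pt "-0.0375 0.3315 -0.111 0 -0.5" --pt "-0.0375 0.3315 -0.111 0 -0.5"

```text
time: 12.85
eef_pos: [0.4877, -0.0081, 0.1086]
tcp_rot: [-0.236, 0.971, -0.019, -0.019]
contact_force: [0.5, 0.7, -0.9]
opening: 0.673
finger_force: 38.4
```

Emit:
send_rows --pt "0 0 0 0 -0.5" --pt "0 0 0 0 -0.5"

```text
time: 13.05
eef_pos: [0.4894, -0.0104, 0.1094]
tcp_rot: [-0.234, 0.972, -0.019, -0.018]
contact_force: [0.5, -1.0, -1.1]
opening: 0.67
finger_force: 38.4
```

```bash
python3 held.py pics/w7.png; python3 - <<'E'
from h import *
st=ctrl.get_state();print(st["qpos"].round(2))
for z in(.065,.0431): print(shift([.4889,-.0098,z],st))
print("flange pred",[proj("wrist",[.4883+.034*np.cos(a),-.01+.034*np.sin(a),.016],st).round(0).tolist() for a in np.arange(8)*np.pi/4])
E
```

```text
13.05 [ 0.4893919  -0.0104188   0.10943147] [-0.23416759  0.97184262 -0.01938422 -0.01765531] 0.6701408388418504 38.420737145570456 [ 0.50818267 -1.02129193 -1.06678507]
[-0.2   0.04  2.11 -0.06  1.   -2.21]
[-0.00181789  0.00206042  0.04432969]
[-0.00276953  0.00270149  0.06619961]
flange pred [[307.0, 250.0], [339.0, 252.0], [364.0, 233.0], [368.0, 202.0], [347.0, 177.0], [313.0, 174.0], [287.0, 195.0], [286.0, 227.0]]
```

View pics/w7.png

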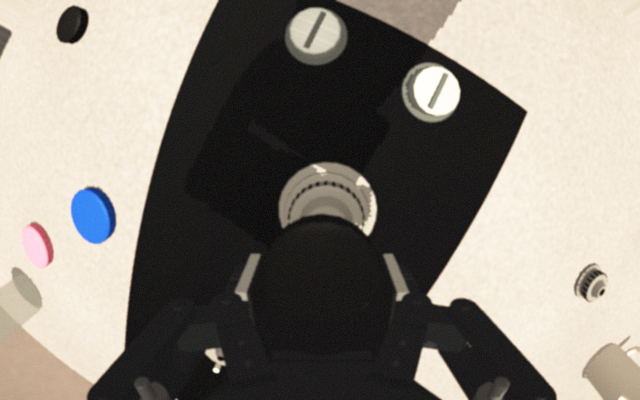

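The crown is in place below the cap, disc mid-column about 327 as predicted. I go down in stages from here, without further pictures.

Emit:
send_rows --pt "-0.002 0.001 0.015 0 -0.5" --pt "-0.002 0.0015 0.03 0 -0.5" --pt "-0.002 0.002 0.044 0 -0.5" --pt "-0.002 0.002 0.048 0 -0.5" --pt "-0.002 0.002 0.048 0 -0.5" --pt "-0.002 0.002 0.048 0 -0.5"

```text
time: 13.7
eef_pos: [0.4888, -0.009, 0.0616]
tcp_rot: [-0.235, 0.972, -0.019, -0.018]
contact_force: [-0.1, -0.1, -1.1]
opening: 0.673
finger_force: 38.4
```

```bash
python3 - <<'E'
from h import *
st=ctrl.get_state();print(st["eef_pos"],st["contact_force"])
for z in(.048,.0431): print(shift([.4889,-.0098,z],st))
E
```

```text
[ 0.48879989 -0.00903181  0.06160427] [-0.12559856 -0.14414881 -1.07635277]
[-0.00032637 -0.00033106  0.01361837]
[-0.00053786 -0.00018783  0.01851171]
```

Emit:
send_rows --pt "-0.0005 0 0.004 0 -0.5" --pt "-0.0005 0 0.008 0 -0.5" --pt "-0.0005 0 0.012 0 -0.5" --pt "-0.0005 0 0.0145 0 -0.5" --pt "-0.0005 0 0.016 0 -0.5" --pt "-0.0005 0 0.016 0 -0.5"

```text
time: 14.3
eef_pos: [0.4881, -0.0092, 0.0449]
tcp_rot: [-0.235, 0.972, -0.019, -0.018]
contact_force: [-0.1, -0.4, -1.0]
opening: 0.671
finger_force: 38.4
```

No contact yet, about 2 mm to go.

Emit:
send_rows --pt "0 0 0.0008 0 -0.5" --pt "0 0 0.0016 0 -0.5" --pt "0 0 0.0022 0 -0.5" --pt "0 0 0.0022 0 -0.5" --pt "0 0 0.0022 0 -0.5"

```text
time: 14.8
eef_pos: [0.4884, -0.0093, 0.0431]
tcp_rot: [-0.235, 0.972, -0.019, -0.018]
contact_force: [-0.7, 1.1, -0.2]
opening: 0.673
finger_force: 38.5
```

Emit:
send_rows --pt "0 0 0.0005 0 -0.5" --pt "0 0 0.001 0 -0.5" --pt "0 0 0.001 0 -0.5" --pt "0 0 0.001 0 -0.5"

```text
time: 15.2
eef_pos: [0.4884, -0.0094, 0.043]
tcp_rot: [-0.235, 0.972, -0.019, -0.018]
contact_force: [-4.9, 1.0, 6.4]
opening: 0.674
finger_force: 39.2
```

Seated at the predicted height with 6 N. Releasing and retreating.

Emit:
send_rows --pt "0 0 0 0 -0.1" --pt "0 0 0 0 0.5" --pt "0 0 0 0 1" --pt "0 0 0 0 1" --pt "0 0 0 0 1" --pt "0 0 -0.02 0 1" --pt "0 0 -0.05 0 1" --pt "-0.02 0 -0.08 0 1" --pt "-0.05 0 -0.085 0 1" --pt "-0.05 0 -0.085 0 1" --pt "-0.05 0 -0.085 0 1" --pt "-0.05 0 -0.085 0 1"

```text
time: 16.4
eef_pos: [0.5335, 0.0172, 0.1234]
tcp_rot: [-0.235, 0.972, -0.019, -0.019]
contact_force: [-0.9, -0.4, -0.1]
opening: 0.996
finger_force: 0.0
```

```bash
python3 - <<'E'
from h import *
st=ctrl.get_state();im=ctrl.read_camera("wrist")
cv2.imwrite("pics/w8.png",im[:,:,::-1]);print(st["time"],st["eef_pos"],st["opening"],st["dq"].round(3))
hsv=cv2.cvtColor(im,cv2.COLOR_RGB2GRAY)
# bright ring (flange+disc) seen around the dark cap: project cap top/bottom outline predictions, compare gray in/out
c=np.array([.4883,-.0100])
for z,name in((.048,"top"),(.034,"bottom")):
    for r in(.024,.027,.031,.034,.037):
        row=[]
        for a in np.arange(12)*np.pi/6:
            u,v=proj("wrist",[c[0]+r*np.cos(a),c[1]+r*np.sin(a),z],st).round().astype(int);row.append(int(hsv[v,u]))
        print(name,r,row)
u,v=proj("wrist",[*c,.048],st).astype(int);print(u,v)
sub=hsv[v-48:v+48:4,u-48:u+48:4];print("\n".join("".join("%4d"%x for x in r) for r in sub))
E
```

```text
16.4 [0.53349181 0.01722393 0.12340638] 0.9959088824885646 [-0.006 -0.004  0.008  0.001 -0.003 -0.001]
top 0.024 [20, 22, 24, 27, 34, 38, 44, 49, 49, 36, 50, 25]
top 0.027 [25, 27, 23, 19, 24, 32, 33, 32, 40, 27, 36, 27]
top 0.031 [77, 16, 83, 240, 244, 140, 141, 146, 141, 151, 112, 16]
top 0.034 [232, 19, 13, 25, 235, 148, 160, 161, 156, 40, 13, 18]
top 0.037 [239, 14, 17, 18, 23, 87, 141, 100, 24, 18, 17, 14]
bottom 0.024 [26, 52, 32, 26, 32, 38, 51, 48, 49, 39, 54, 30]
bottom 0.027 [31, 29, 23, 24, 27, 33, 30, 32, 26, 36, 53, 26]
bottom 0.031 [23, 26, 27, 69, 186, 138, 150, 161, 150, 142, 112, 41]
bottom 0.034 [29, 19, 82, 242, 245, 152, 161, 165, 160, 154, 84, 34]
bottom 0.037 [211, 12, 18, 27, 99, 138, 153, 163, 105, 27, 11, 17]
319 151
  15  20  16  18  18  14  30 113 165 160 163 164 166 162 166 160 160 159 152  58  14  16  13  19
  14  20  17  17  17  69 161 162 160 148 149 156 157 159 152 142 147 164 160 159 122  15  22  16
  19  15  16  12  80 158 158 150 156 151  89  50  51  50  63 128 158 148 150 159 158 136  17  15
  18  17  14  60 155 151 139 117  37  33  38  45  41  44 
[... 1279 characters left out ...]
1  28  26  25 184 241
  17  18  15  63  24  29  30  31  33  28  34  57  59  63  62  35  23  22  24  27  33  35 237 130
  11  14  19  35  41  22  27  21  23  27  27  36  60  62  58  27  27  27  28  23  30 200 208  22
  13  14  10  20  27  28  28  27  26  26  30  33  36  58  29  28  32  24  24  29 116 196  31  17
  14  15  13  12  10  18  21  27  30  28  27  31  28  32  34  22  26  27  25  69  94  18  17  18
  17   5  21  11  12  17  10  22  20  22  30  22  31  25  26  26  27  30  90  45  18  12  23  15
  14  13  12  16  22  11  29 139  38  19  20  29  25  23  27  20  39  35  17  18  13  16  18  21
  16  17  14  14  18  17 172 239  88  19   8  19  11  12  13  18  21  12  19  15  17  19  16  23
```

The cap outline is centred on the predicted spot within about 1–2 mm, it bottomed at the home height, and the arm is clear. Handing in.

```bash
python3 -c "
from plant import ctrl
print(ctrl.sign_off())"
```

```text
the job is handed in; nothing more can be done
None
```

I put the large crown on the larger burner and the large black cap on it, let both go, and handed the job in at about 16 s. Measured centring is within about 2 mm; the hand-in returned no verdict.

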